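# Pull the orange fuse carrier

### The arm

A 6-joint arm with a two-finger parallel gripper is mounted at the origin on the work surface. World frame = base frame: x ahead of the robot, y to its left, z up, the work surface at z = 0. Lengths are in m, angles in rad, forces in N, time in s.
With the tool pointing down it reaches from about 0.3 to 0.875 m from the base axis. Payload 6.4 kg.
Tool frame: the origin (TCP) lies on the centre line of the jaws, within the pads' length; the fingertips stand 25 mm ahead of it and the grasp point (between the pads) lies 6 mm ahead of it (ctrl.tips_ahead is the z of the fingertips in the tool frame, in m); z points along the fingers, x is the direction in which the jaws open and shut, and the axes are right-handed (so a half turn about z gives the same grasp; the last joint's range is limited). The gripper opens to 85 mm and grips with 20 to 120 N. Pads are 22 mm wide; open, the fingers measure 114 mm over their backs; the gripper's body (76 mm by 85 mm) begins 54 mm behind the grasp point. The pads swing forward as they close: fully open they stand 13 mm farther back than shut.
Start: joints at [1.115, 0.181, 1.607, -0, 1.354, -0.206], TCP at [0.142, 0.557, 0.256] pointing down, gripper open.
Joint ranges: [-2.99, 2.99], [-0.89, 2.07], [0.3, 2.58], [-1.14, 4.28], [0, 2.63], [-3.12, 3.12]. Speed limits (rad/s): [2.57, 2.57, 3.01, 3.14, 3.14, 3.14].

### API

Orientations are given as a unit quaternion [w, x, y, z].
In Python, from bench import ctrl gives the robot as it stands.
- The arm moves only by the shell command python3 -m pendant 'ROWS'. ROWS is JSON, a list that holds one entry, the list of rows, each a list of 7 numbers: the shift along the tool's x, y, z in m, then the turn, a rotation vector about the tool's x, y, z in rad, then the closure, from -1 (fully open) to 1 (shut). A call has 1 to 10 rows; each row shifts and turns the commanded pose from where the row before left it, along the tool's axes as they then stand; what a row does not reach is not made up. A row lasts 1/10 s, in which the tool goes at most 50 mm and 8.59 degrees, less where a joint would pass 70% of its speed; a pose out of reach is approached as far as the arm can. A call with a gripper value outside its range is refused whole. The fingers move at their own pace and stop on an object; the grip force is fixed at half the most. Time passes only in rows, so rows that do not move let the fingers close. It gives the time, the measured TCP pose, the force and the opening at its end, in the units of the state.
- ctrl.get_obs(): the state, without advancing time (a new reading comes with each control period).
- ctrl.camera(name): name is "scene" or "top"; returns (picture, depth): 420x560x3 uint8, red, green, blue; 420x560 float32, m along the optical axis (not along the pixel's ray), 0 where there is no reading.
- ctrl.calibration(name): a dict with "fov_y" (degrees; the focal length in pixels is half the picture's height over the tangent of half this angle, whatever the lens; pixels are square), "cx", "cy" (the principal point, pixels), "D" ([k1, k2, p1, p2, k3] as OpenCV has them; the pictures are not rectified), "camera_from_world" (4x4, takes a point from world to camera coordinates). Camera axes: x right, y down, z forward; pixel columns grow to the right and rows downward; lengths in m; the calibration is good to about 2 mm. A picture is of the moment at which its call begins. calibration takes no time and is no camera call.
- ctrl.hand_in(): hands the job in, once; it reports no verdict.
The state is a dict: "time_s": time; "q": joint angles; "dq": joint speeds; "joint_efforts": joint torques, N m; "eef_pos": TCP position; "eef_rot": TCP orientation; "wrist_force": force on the tool from outside, world axes, zero at the start; "torque": the same for the moment, N m; "opening": opening from 0.0 (shut) to 1.0 (fully open).
Only numpy, scipy, OpenCV 4.12 (cv2) and the standard library are available. Lean on these libraries where they do the work, as an engineer would, in place of code of your own. Each camera call takes 0.05 s, during which the arm holds its last target.

### The job

On the fuse block, slide the red locking bar by its knob towards the robot's side as far as it goes, so that its tabs no longer cover the fuse carriers. Then pinch the orange carrier's two black side catches together, draw the carrier straight up out of its bay and finish while still holding it by the pinched catches, upright and still over the block, with its underside at least 8 cm above the block's top. Leave the bar open, the grey carrier seated in its bay, and do not disturb the other things on the bench.

Things in the scene. Friction and masses are not known exactly. Their poses are not given: they have to be found in the camera images.
- fuse_block: White fuse block fixed to the bench, 200 mm long (x), 185 mm wide (y = -60 to +125), flat top 70 mm above the bench. Origin: on the bench, midway between its two bays; x along the row of bays, y towards the locking bar, z up. Its -x end looks roughly at the robot (yaw within 0.45 rad). Only the bar, two guide strips 8 mm high beside the bar, and the carriers stand above its top.
- bay_near (a point): Centre of the mouth, level with the block's top, of the bay nearer the robot (block x = -40, y = 0 mm). A well with a black outline, mouth 29 x 52 mm (x, y), floor 40 mm below the mouth. It holds the orange or the grey carrier; the other bay, the same, holds the other one.
- bay_far (a point): Centre of the mouth of the other bay (block x = +40, y = 0 mm), the same in all respects.
- lock_bar (a joint): Travel in m of the red locking bar along the block's -x (towards the robot's side): 0 to 0.004 at the start (locked), stop at 0.040 (open). Takes about 2 N of friction plus 8 N per m/s; stays where it is left. Its beam, 18 mm wide, top 83 mm above the bench, lies along block y = +100 mm. At 0 its two tabs lie right over the carriers and block them; at 0.040 they stand 40 mm beside them.
- bar_knob (a point): Top centre of the bar's upright round red knob, 18 mm diameter, 48 mm tall, foot 83 mm and top 131 mm above the bench. It stands on the beam midway between the tabs, with 33 mm free either way along block x, and moves with the bar; at travel 0 it is at block x = 0, y = +100 mm.
- bar_tab (a point): Underside of the bar's nearer tab, at block y = 0 (block x = -40 mm at travel 0), 113 mm above the bench. Both tabs are flat red strips 14 mm wide (x), 6 mm thick, reaching from the beam at block y = +100 to y = -12 mm, 80 mm apart; they move with the bar.
- orange_carrier: Orange fuse carrier to pull, 100 to 200 g, 80 mm tall. Origin: centre of its underside, on the bay floor 30 mm above the bench; axes parallel to the block's, z up. Foot 24 x 47 mm (x, y), core 24 x 24 mm, a black catch on its +y and on its -y side. Hooks under ledges in the bay let it rise only about 2 mm unless both catches are pinched in 5 mm or more. Sideways play about 2.5 mm.
- orange_pads (a point): Point midway between the orange carrier's two ribbed black catch pads, 63 mm above its underside (93 mm above the bench when seated). Pads face the carrier's +y and -y, 22 mm wide (x), 34 mm tall; 56 mm across their outer faces at rest, 42 mm when fully pinched; lower edges 6 mm above the block's top, upper edges level with the carrier's top (110 mm above the bench).
- orange_carrier_left (a joint): Inward travel in m of the orange carrier's catch on its own +y side: 0 at rest (out), 0.007 fully pinched (stop). Sprung: 3 N to start it, 10 N at the stop.
- orange_carrier_right (a joint): The same for the catch on its own -y side: 0 at rest, 0.007 fully pinched.
- grey_carrier: Grey fuse carrier, otherwise the same as the orange one and in the other bay, 80 mm away; origin at the centre of its underside. It stays where it is.
- tape_roll: Bystander: roll of white tape lying flat, 90 mm diameter, 22 mm high, beside the block's -y side; origin at the centre of its underside.
- screw_jar: Bystander: small clear jar with a blue lid, 48 mm diameter, 55 mm high, past the block's +x end; origin at the centre of its underside.
- screwdriver: Bystander: yellow-handled screwdriver lying on the bench beyond the block's +y side, about 200 mm long along its own x; origin under it.
- choke: Bystander: copper ring choke lying flat, 48 mm diameter, 16 mm high; origin at the centre of its underside.
- meter: Bystander: yellow hand-held meter lying flat, 150 x 80 x 35 mm; origin at the centre of its underside.
- parts_tray: Bystander: open blue parts tray, 130 x 100 x 35 mm; origin at the centre of its underside.
Things that resemble listed ones, but are neither listed nor needed, are in the scene too. Leave any purple look-alike of the orange_carrier alone. Leave any purple look-alike of the grey_carrier alone.

How it is judged:
By the outcome, as a careful person would: the job done as asked, in the order asked, and still so for the second after the job is handed in, while the arm keeps its last pose, push and grip.
It also fails if it takes over 45 s, if anything falls off the work surface, if the arm or the gripper's body presses on something with over 40 N, if the wrist force passes 120 N, or if a joint passes its speed limit or range.

## Working session

There is one attempt and no reset: what is moved stays moved. The work goes in short steps, Python scripts to look and compute and a shell command to move; the robot and the scene stay as the last step left them, time stands still between calls to the robot, and variables do not carry over. Pictures are saved under pics/ and viewed, and the job is handed in when it is done.

```bash
mkdir -p pics; ls; python3 - <<'E'
from bench import ctrl
import cv2,numpy as np
np.set_printoptions(precision=4,suppress=True)
o=ctrl.get_obs()
for k,v in o.items(): print(k,v)
print(ctrl.tips_ahead)
for n in("scene","top"):
    p,d=ctrl.camera(n); cv2.imwrite(f"pics/{n}0.png",p[...,::-1]); np.save(f"pics/{n}0_d.npy",d); print(n,ctrl.calibration(n))
E
```

```text
pics
time_s 0.0
q [ 1.1147  0.1815  1.608  -0.      1.3538 -0.2063]
dq [ 0.0007 -0.0008 -0.0001 -0.0023  0.001  -0.0008]
joint_efforts [ -0.0011 -44.4862 -35.1343  -0.0004   0.009   -0.    ]
eef_pos [0.1419 0.5567 0.2554]
eef_rot [ 0.0004  0.7897  0.6135 -0.0007]
wrist_force [-0.5515  0.029  -0.3191]
torque [-0.0322  0.0075  0.0092]
opening 0.9993368869971582
0.025
scene {'fov_y': 44.90810581353785, 'cx': 276.2005541316496, 'cy': 206.01525379234917, 'D': array([-0.1044,  0.    ,  0.    ,  0.    ,  0.    ]), 'camera_from_world': array([[-0.1602,  0.9869, -0.0185,  0.111 ],
       [ 0.5888,  0.0805, -0.8043, -0.2301],
       [-0.7922, -0.1397, -0.594 ,  1.8693],
       [ 0.    ,  0.    ,  0.    ,  1.    ]])}
top {'fov_y': 43.47352967244299, 'cx': 271.6333260081416, 'cy': 214.82541844302025, 'D': array([-0.0097,  0.    ,  0.    ,  0.    ,  0.    ]), 'camera_from_world': array([[-0.0144, -0.9999,  0.0009, -0.0025],
       [-0.9878,  0.0141, -0.1554,  0.535 ],
       [ 0.1554, -0.0031, -0.9879,  1.6999],
       [ 0.    ,  0.    ,  0.    ,  1.    ]])}
```

View pics/scene0.png

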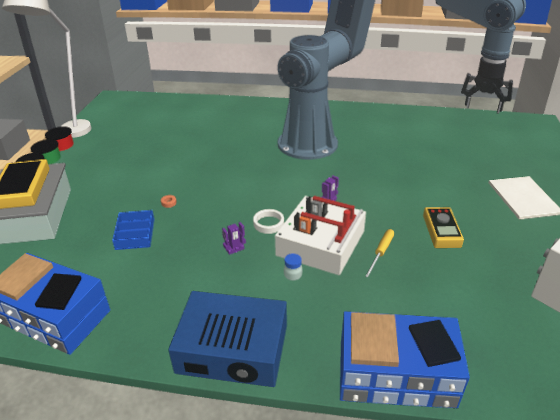

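View pics/top0.png

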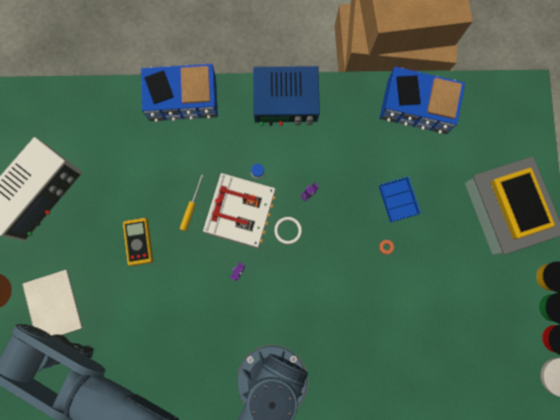

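The scene view shows the white block at about (322,232), with the orange carrier at (305,225) in the far bay, the grey carrier at (318,207) in the near bay, and purple look-alikes at (234,237) and (330,187). In the top view the block is at (240,210). I'll enlarge both.

```bash
python3 - <<'E'
import cv2
a=cv2.imread("pics/scene0.png")[180:280,265:375]; cv2.imwrite("pics/scene0c.png",cv2.resize(a,None,fx=6,fy=6,interpolation=cv2.INTER_CUBIC)[:600])
a=cv2.imread("pics/top0.png")[165:255,195:285]; cv2.imwrite("pics/top0c.png",cv2.resize(a,None,fx=6.6667,fy=6.6667,interpolation=cv2.INTER_CUBIC)[:600])
E
```

```text
(no output)
```

View pics/scene0c.png

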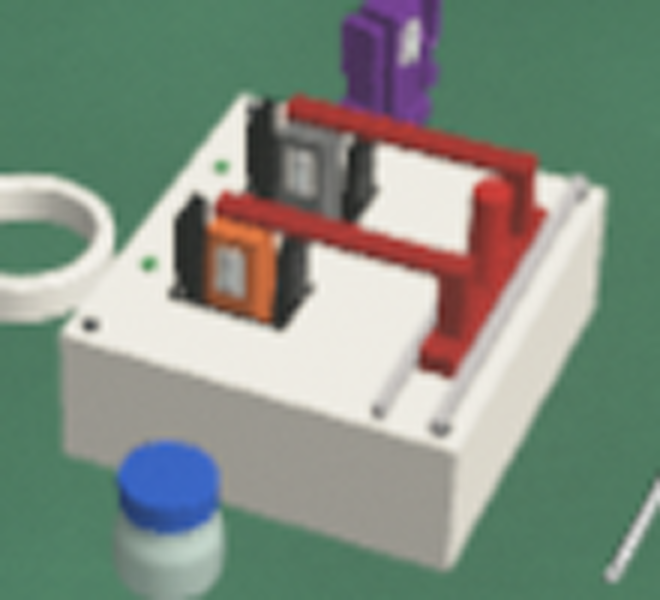

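View pics/top0c.png

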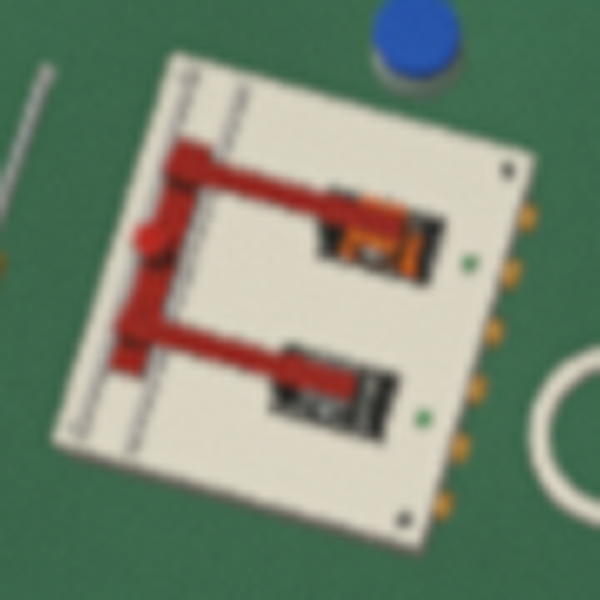

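```bash
cat > h.py <<'E'
import numpy as np,cv2
from scipy.optimize import least_squares
from bench import ctrl
np.set_printoptions(precision=4,suppress=True)
def cam(n):
    c=ctrl.calibration(n); f=210/np.tan(np.radians(c["fov_y"])/2)
    K=np.array([[f,0,c["cx"]],[0,f,c["cy"]],[0,0,1]]); return K,np.array(c["D"]),np.array(c["camera_from_world"])
C={n:cam(n) for n in("scene","top")}
def proj(n,P):
    K,D,T=C[n]; return cv2.projectPoints(np.atleast_2d(P).astype(float),cv2.Rodrigues(T[:3,:3])[0],T[:3,3],K,D)[0][:,0]
def und(n,uv):
    K,D,T=C[n]; return cv2.undistortPoints(np.array(uv,float).reshape(-1,1,2),K,D)[:,0]
def tri(uvs,uvt):
    X=cv2.triangulatePoints(C["scene"][2][:3],C["top"][2][:3],und("scene",uvs).T,und("top",uvt).T); return (X[:3]/X[3]).T
def crop(uv,x0,y0,s): return (np.array(uv,float)+.5)/s-.5+[x0,y0]
def atz(n,uv,z):
    T=C[n][2]; R=T[:3,:3]; c=-R.T@T[:3,3]; r=np.c_[und(n,uv),np.ones(len(uv))]@R
    return c+r*((z-c[2])/r[:,2])[:,None]
def atdepth(n,uv,d):
    T=C[n][2]; r=np.c_[und(n,uv),np.ones(len(uv))]*np.array(d)[:,None]; return (r-T[:3,3])@T[:3,:3]
E
python3 - <<'E'
from h import *
s=crop([(605,190),(243,95),(62,333),(460,452),(490,188)],265,180,6)
t=crop([(55,443),(425,550),(533,155),(175,52),(150,236)],195,165,6.6667)
X=tri(s,t);print("tri",X)
B=np.array([(-.1,.125),(-.1,-.06),(.1,-.06),(.1,.125)])
def W(p,b,z): c,n=np.cos(p[2]),np.sin(p[2]); b=np.atleast_2d(b); return np.c_[p[0]+c*b[:,0]-n*b[:,1],p[1]+n*b[:,0]+c*b[:,1],np.full(len(b),z)]
for nm in (("scene","top"),("scene",),("top",)):
    f=lambda p: np.concatenate([(proj(n,W(p,B,.07))-{"scene":s,"top":t}[n][:4]).ravel() for n in nm])
    r=least_squares(f,[.5,.1,-.3]); print(nm,r.x,np.round(r.fun,2))
    if len(nm)==2: p=r.x
print("origin",p,"orange bay",W(p,(.04,0),.093),"grey",W(p,(-.04,0),.093))
R=np.array([[np.cos(p[2]),-np.sin(p[2])],[np.sin(p[2]),np.cos(p[2])]])
print("knob tri in block",(X[4,:2]-p[:2])@R,X[4,2])
for n,uv in(("scene",s[4:5]),("top",t[4:5])):
    print(n,(atz(n,uv,.131)[:,:2]-p[:2])@R)
for n in("scene","top"): d=np.load(f"pics/{n}0_d.npy"); print(n,np.round(proj(n,np.vstack([W(p,(.04,0),.11),W(p,(0,.1),.131)])),1))
E
```

```text
tri [[ 0.4806  0.2166  0.069 ]
 [ 0.4256  0.0389  0.068 ]
 [ 0.6194 -0.0175  0.0704]
 [ 0.674   0.1594  0.0706]
 [ 0.5703  0.1639  0.1319]]
('scene', 'top') [ 0.5407  0.0689 -0.2899] [-0.84 -0.2  -1.25 -0.13 -1.16  0.11 -1.32 -0.19 -1.19 -0.   -1.76 -0.54
 -1.11  0.18 -1.46  0.65]
('scene',) [ 0.5407  0.072  -0.291 ] [ 0.3  -0.09 -0.15 -0.06 -0.01  0.17 -0.13 -0.07]
('top',) [ 0.5409  0.0644 -0.2905] [ 0.19 -0.09 -0.39 -0.59  0.28  0.14 -0.07  0.58]
origin [ 0.5407  0.0689 -0.2899] orange bay [[0.5791 0.0575 0.093 ]] grey [[0.5024 0.0803 0.093 ]]
knob tri in block [0.0012 0.0995] 0.131918818644613
scene [[-0.0013  0.1017]]
top [[0.0023 0.0971]]
scene [[303.9 216.3]
 [345.5 211. ]]
top [[250.3 198.1]
 [216.  200.4]]
```

```bash
python3 - <<'E'
from h import *
def W(p,b,z): c,n=np.cos(p[2]),np.sin(p[2]); b=np.atleast_2d(b); return np.c_[p[0]+c*b[:,0]-n*b[:,1],p[1]+n*b[:,0]+c*b[:,1],np.full(len(b),z)]
B=np.array([(-.1,.125),(-.1,-.06),(.1,-.06),(.1,.125)])
p=[.5407,.0689,-.29]
for n,(x0,y0,w,h,s) in {"scene":(265,180,110,100,6),"top":(195,165,90,90,6.6667)}.items():
    im=cv2.imread(f"pics/{n}0.png"); a=cv2.resize(im[y0:y0+h,x0:x0+w],None,fx=s,fy=s,interpolation=cv2.INTER_CUBIC)
    for z in(.07,0):
        q=(proj(n,W(p,B,z))-[x0,y0]+.5)*s-.5
        cv2.polylines(a,[np.round(q).astype(int)],True,(255,0,255) if z else (0,255,255),1)
    cv2.imwrite(f"pics/{n}0ov.png",a[:600])
    d=np.load(f"pics/{n}0_d.npy")
    uv=proj(n,W(p,[(-.085,-.04),(.085,-.04),(0,.03),(.08,.03),(-.08,.05)],.07)); ii=np.round(uv).astype(int)
    print(n,atdepth(n,ii.astype(float),d[ii[:,1],ii[:,0]]))
    # robot base check
    print(proj(n,[[0,0,0],[.1419,.5567,.2804]]))
E
```

```text
scene [[0.501  0.0596 0.1072]
 [0.6116 0.0063 0.0704]
 [0.5513 0.0987 0.0701]
 [0.6278 0.0744 0.0711]
 [0.4784 0.1399 0.0712]]
[[306.3224 143.5875]
 [483.7755  98.6125]]
top [[0.4487 0.0544 0.0736]
 [0.6093 0.0072 0.0719]
 [0.5479 0.0992 0.0705]
 [0.6264 0.0757 0.0748]
 [0.4791 0.1381 0.074 ]]
[[270.8641 380.4397]
 [ 67.335  345.6159]]
```

View pics/scene0ov.png

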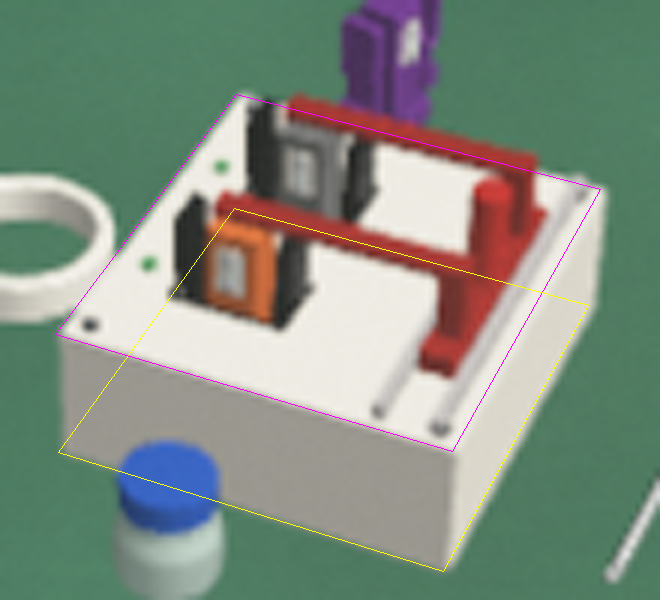

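View pics/top0ov.png

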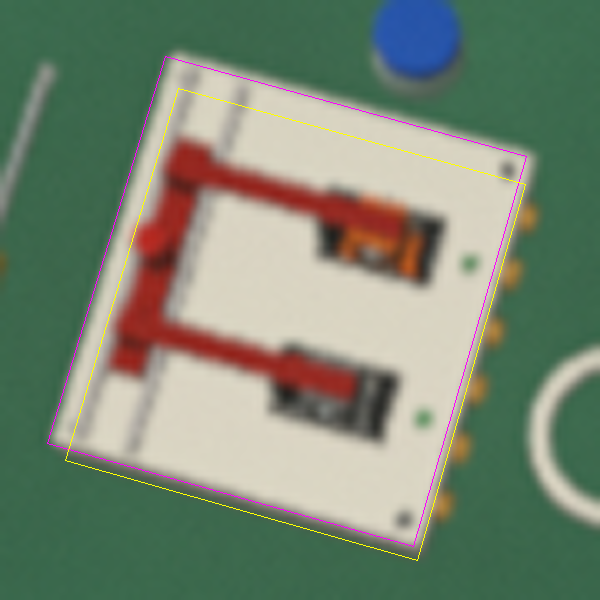

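Candidates: the orange carrier is at scene (305,225), in the far bay of the white block and under the far red tab. The purple look-alikes at (234,237) and (330,187) stand off the block, so they're out. The enlarged crop confirms the orange one. The two cameras disagree by about 7 mm in y, so I'll check them against the fingers once the gripper is close.

```bash
python3 -m pendant '[[[-0.0127,0.0261,0,0,0,0.04,-1],[-0.0127,0.0261,0,0,0,0,-1],[-0.0127,0.0261,0,0,0,0,-1],[-0.0127,0.0261,0,0,0,0,-1],[-0.0127,0.0261,0,0,0,0,-1],[-0.0127,0.0261,0,0,0,0,-1],[-0.0127,0.0261,0,0,0,0,-1],[-0.0127,0.0261,0,0,0,0,-1],[-0.0127,0.0261,0,0,0,0,-1],[-0.0127,0.0261,0,0,0,0,-1]]]'
python3 -m pendant '[[[-0.0127,0.0261,0,0,0,0,-1],[-0.0127,0.0261,0,0,0,0,-1],[-0.0127,0.0261,0,0,0,0,-1],[-0.0127,0.0261,0,0,0,0,-1],[-0.0127,0.0261,0,0,0,0,-1],[-0.0127,0.0261,0,0,0,0,-1],[-0.0127,0.0261,0,0,0,0,-1],[-0.0127,0.0261,0,0,0,0,-1],[0,0,0,0,0,0,-1],[0,0,0,0,0,0,-1]]]'
python3 - <<'E'
from h import *
o=ctrl.get_obs(); print(o["time_s"],o["eef_pos"],o["eef_rot"],o["q"])
for n in("scene","top"):
    p,d=ctrl.camera(n); cv2.imwrite(f"pics/{n}1.png",p[...,::-1]); np.save(f"pics/{n}1_d.npy",d)
    print(n,proj(n,[o["eef_pos"]]))
E
```

```text
time_s: 1.1
eef_pos: [0.3572, 0.3607, 0.2559]
eef_rot: [-0.0, 0.802, 0.598, -0.0]
wrist_force: [0.6, 0.3, 0.2]
opening: 1.002
time_s: 2.1
eef_pos: [0.5276, 0.2044, 0.2556]
eef_rot: [-0.0, 0.802, 0.597, -0.001]
wrist_force: [-0.1, -1.0, -0.2]
opening: 1.004
2.1 [0.5276 0.2044 0.2556] [-0.0005  0.8022  0.5971 -0.0006] [ 0.1596  0.1618  1.6302  0.0003  1.351  -1.1201]
scene [[365.1968 162.7625]]
top [[197.842  206.9067]]
```

```bash
python3 - <<'E'
import cv2
a=cv2.imread("pics/scene1.png")[90:250,275:435]; cv2.imwrite("pics/scene1c.png",cv2.resize(a,(600,600),interpolation=cv2.INTER_CUBIC))
a=cv2.imread("pics/top1.png")[140:290,140:290]; cv2.imwrite("pics/top1c.png",cv2.resize(a,(600,600),interpolation=cv2.INTER_CUBIC))
E
```

```text
(no output)
```

View pics/scene1c.png

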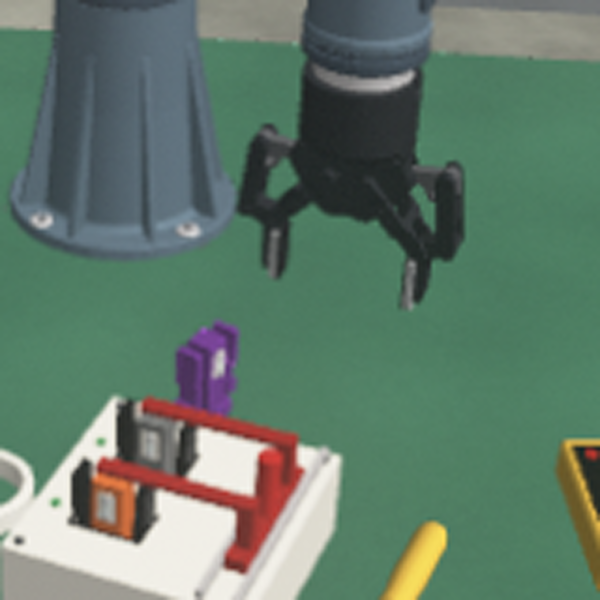

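View pics/top1c.png

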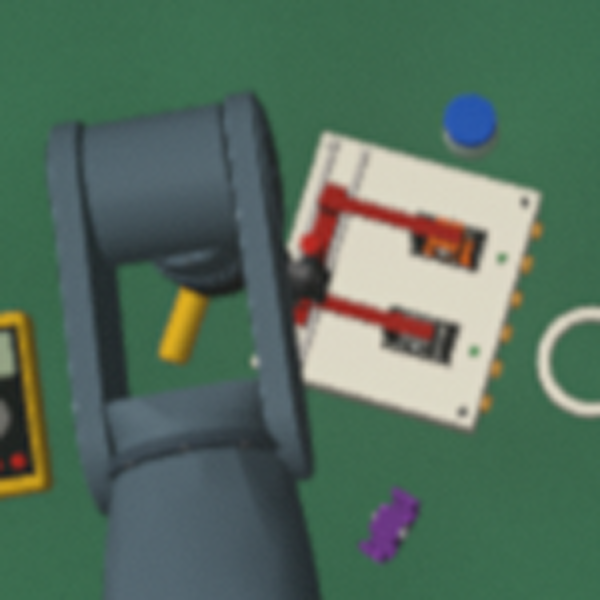

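```bash
python3 - <<'E'
from h import *
from scipy.spatial.transform import Rotation as Ro
o=ctrl.get_obs(); q=o["eef_rot"]; R=Ro.from_quat([q[1],q[2],q[3],q[0]]).as_matrix()
pts=[]
for s in(-1,1):
    for y in(-.011,.011):
        for z in (.012,-.01): pts.append(o["eef_pos"]+R@[s*.0425,y,z])
uv=proj("scene",pts); print(uv)
x0,y0,s=335,145,12
a=cv2.resize(cv2.imread("pics/scene1.png")[y0:y0+35,x0:x0+60],None,fx=s,fy=s,interpolation=cv2.INTER_CUBIC)
for u,v in (uv-[x0,y0]+.5)*s-.5: cv2.circle(a,(int(round(u)),int(round(v))),3,(255,0,255),1)
cv2.imwrite("pics/scene1d.png",a)
E
```

```text
[[350.6261 160.9201]
 [351.1942 153.5282]
 [347.7934 165.0532]
 [348.3424 157.6068]
 [382.6887 168.2239]
 [383.5935 160.741 ]
 [380.2117 172.5411]
 [381.1062 165.0031]]
```

View pics/scene1d.png

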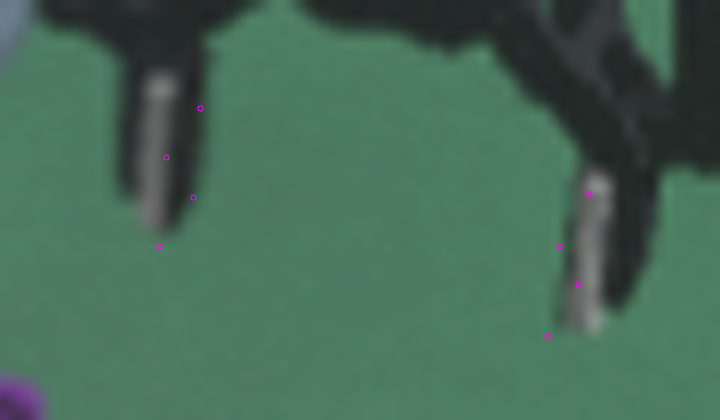

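```bash
python3 -m pendant '[[[-0.0088,0.0175,0,0,0,0,-1],[-0.0088,0.0175,0,0,0,0,-1],[-0.0088,0.0175,0,0,0,0,-1],[0,0,0.03,0,0,0,-1],[0,0,0.03,0,0,0,-1],[0,0,0.03,0,0,0,-1],[0,0,0,0,0,0,-1],[0,0,0,0,0,0,-1]]]'
python3 - <<'E'
from h import *
o=ctrl.get_obs(); print(o["time_s"],o["eef_pos"],o["eef_rot"])
p,d=ctrl.camera("scene"); p=p[...,::-1]; cv2.imwrite("pics/scene2.png",p)
cv2.imwrite("pics/scene2c.png",cv2.resize(p[140:280,270:410],(600,600),interpolation=cv2.INTER_CUBIC))
E
```

```text
time_s: 3.0
eef_pos: [0.5711, 0.1637, 0.1663]
eef_rot: [-0.0, 0.802, 0.597, -0.0]
wrist_force: [0.7, 0.5, 0.9]
opening: 0.999
3.0 [0.5711 0.1637 0.1663] [-0.0002  0.802   0.5973 -0.0004]
```

View pics/scene2c.png

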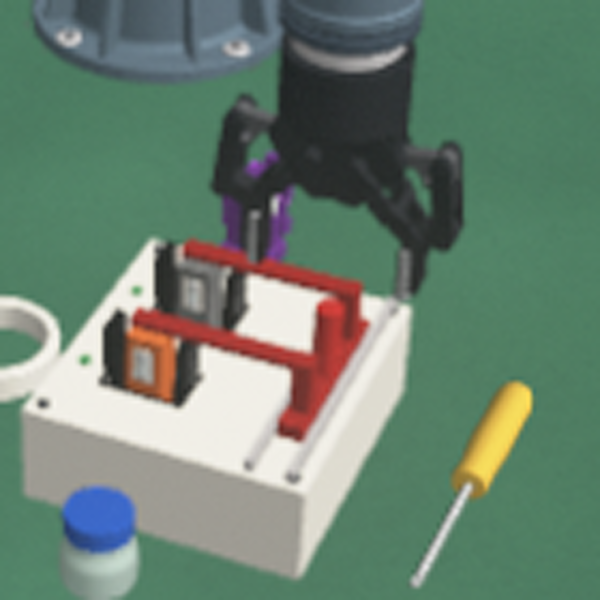

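The fingertips at (253,262) and (408,297) straddle the knob at (330,305) centrally. I'll descend and close.

```bash
python3 -m pendant '[[[0,0,0.017,0,0,0,-1],[0,0,0.016,0,0,0,-1],[0,0,0.016,0,0,0,-1],[0,0,0,0,0,0,-1],[0,0,0,0,0,0,0.3]]]'
python3 -m pendant '[[[0,0,0,0,0,0,1],[0,0,0,0,0,0,1],[0,0,0,0,0,0,1],[0,0,0,0,0,0,1]]]'; python3 -c "
from h import *
o=ctrl.get_obs(); print(o['eef_pos'],o['wrist_force'],o['torque'],o['opening'])"
```

```text
time_s: 3.55
eef_pos: [0.5704, 0.1644, 0.117]
eef_rot: [-0.0, 0.802, 0.598, -0.0]
wrist_force: [1.0, 0.5, 0.7]
opening: 0.862
time_s: 3.95
eef_pos: [0.5709, 0.1645, 0.1179]
eef_rot: [0.0, 0.802, 0.598, 0.0]
wrist_force: [-0.5, 0.5, 0.6]
opening: 0.195
[0.5709 0.1645 0.1179] [-0.5455  0.4658  0.5673] [-0.0289  0.0909  0.022 ] 0.1950376546368125
```

```bash
python3 -m pendant '[[[0,0,0,0,0,0,1],[0,0,0,0,0,0,1]]]'
python3 -m pendant '[[[0,-0.005,0,0,0,0,1],[0,-0.005,0,0,0,0,1],[0,-0.005,0,0,0,0,1],[0,-0.005,0,0,0,0,1]]]'
python3 -m pendant '[[[0,-0.004,0,0,0,0,1],[0,-0.004,0,0,0,0,1],[0,-0.004,0,0,0,0,1]]]'
```

```text
time_s: 4.15
eef_pos: [0.5709, 0.1645, 0.1179]
eef_rot: [0.0, 0.802, 0.598, 0.0]
wrist_force: [-0.5, 0.0, 5.6]
opening: 0.192
time_s: 4.55
eef_pos: [0.5516, 0.1704, 0.1179]
eef_rot: [0.0, 0.802, 0.598, 0.001]
wrist_force: [2.5, 0.4, 4.9]
opening: 0.195
time_s: 4.85
eef_pos: [0.5401, 0.1738, 0.1179]
eef_rot: [0.0, 0.802, 0.598, 0.001]
wrist_force: [2.3, 0.1, 5.5]
opening: 0.192
```

```bash
python3 -m pendant '[[[0,-0.002,0,0,0,0,1],[0,-0.002,0,0,0,0,1]]]'
python3 -m pendant '[[[0,-0.0015,0,0,0,0,1],[0,0,0,0,0,0,1]]]'
python3 -m pendant '[[[0,-0.0015,0,0,0,0,1],[0,0,0,0,0,0,1]]]'
```

```text
time_s: 5.05
eef_pos: [0.5362, 0.175, 0.1179]
eef_rot: [0.0, 0.802, 0.598, 0.001]
wrist_force: [2.5, 0.5, 5.5]
opening: 0.195
time_s: 5.25
eef_pos: [0.5346, 0.1755, 0.1179]
eef_rot: [0.0, 0.802, 0.598, 0.001]
wrist_force: [1.1, 0.1, 6.9]
opening: 0.197
time_s: 5.45
eef_pos: [0.5332, 0.1759, 0.1179]
eef_rot: [0.0, 0.802, 0.598, 0.001]
wrist_force: [2.3, 0.1, 5.8]
opening: 0.195
```

```bash
python3 -m pendant '[[[0,-0.0015,0,0,0,0,1],[0,0,0,0,0,0,1]]]'
python3 -m pendant '[[[0,-0.0015,0,0,0,0,1],[0,0,0,0,0,0,1]]]'
```

```text
time_s: 5.65
eef_pos: [0.5329, 0.176, 0.1179]
eef_rot: [0.001, 0.802, 0.598, 0.001]
wrist_force: [6.0, -0.9, 2.1]
opening: 0.194
time_s: 5.85
eef_pos: [0.5328, 0.176, 0.118]
eef_rot: [0.002, 0.802, 0.598, 0.003]
wrist_force: [12.0, -1.0, -1.5]
opening: 0.194
```

The bar is at its stop after 39.8 mm of travel, with the force rising. I'll relax the push, release, and lift.

```bash
python3 -m pendant '[[[0,0.0020,0,0,0,0,1],[0,0,0,0,0,0,1]]]'
python3 -m pendant '[[[0,0,0,0,0,0,-1],[0,0,0,0,0,0,-1],[0,0,0,0,0,0,-1],[0,0,0,0,0,0,-1],[0,0,0,0,0,0,-1],[0,0,0,0,0,0,-1]]]'
python3 -m pendant '[[[0,0,-0.03,0,0,0,-1],[0,0,-0.03,0,0,0,-1],[0,0,-0.03,0,0,0,-1],[0,0,0,0,0,0,-1],[0,0,0,0,0,0,-1]]]'
python3 - <<'E'
from h import *
o=ctrl.get_obs(); print(o["time_s"],o["eef_pos"],o["eef_rot"])
p,d=ctrl.camera("scene"); p=p[...,::-1]; cv2.imwrite("pics/scene3.png",p)
np.save("pics/scene3_d.npy",d)
cv2.imwrite("pics/scene3c.png",cv2.resize(p[180:280,265:375],None,fx=6,fy=6,interpolation=cv2.INTER_CUBIC))
E
```

```text
time_s: 6.05
eef_pos: [0.533, 0.176, 0.118]
eef_rot: [0.0, 0.802, 0.598, 0.001]
wrist_force: [3.8, 0.5, 3.3]
opening: 0.193
time_s: 6.65
eef_pos: [0.5321, 0.1759, 0.1172]
eef_rot: [-0.0, 0.802, 0.598, -0.0]
wrist_force: [0.5, 0.4, 0.1]
opening: 1.0
time_s: 7.15
eef_pos: [0.5326, 0.1759, 0.2079]
eef_rot: [0.0, 0.802, 0.598, 0.001]
wrist_force: [-0.7, -0.1, -0.8]
opening: 0.995
7.15 [0.5326 0.1759 0.2079] [0.0004 0.8018 0.5976 0.0007]
```

View pics/scene3c.png

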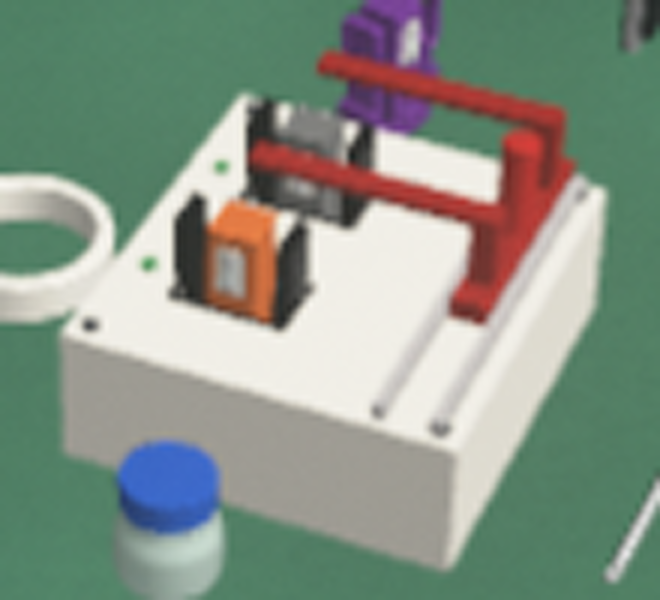

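Bar open: the tabs now stand robot-side of both carriers, and the orange carrier at crop (243,260) is clear. Next I'll take a top view and triangulate the orange carrier.

```bash
python3 - <<'E'
from h import *
p,d=ctrl.camera("top"); p=p[...,::-1]; cv2.imwrite("pics/top3.png",p)
cv2.imwrite("pics/top3c.png",cv2.resize(p[180:240,215:275],None,fx=10,fy=10,interpolation=cv2.INTER_CUBIC))
p=cv2.imread("pics/scene3.png"); cv2.imwrite("pics/scene3d.png",cv2.resize(p[205:240,285:325],None,fx=15,fy=15,interpolation=cv2.INTER_CUBIC))
E
```

```text
(no output)
```

View pics/top3c.png

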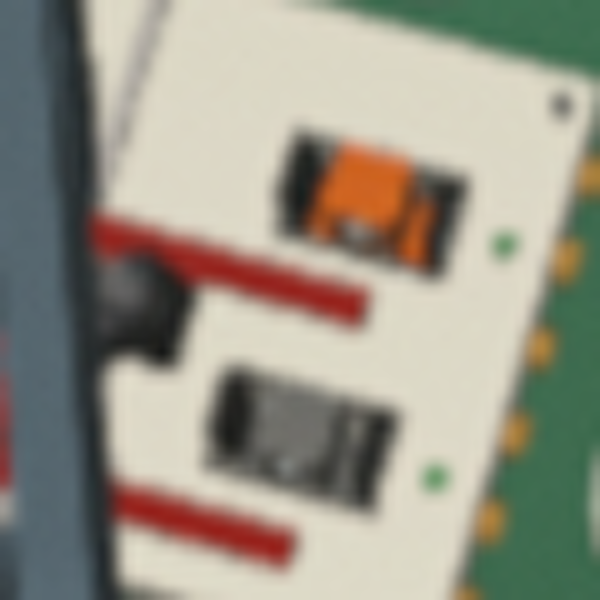

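View pics/scene3d.png

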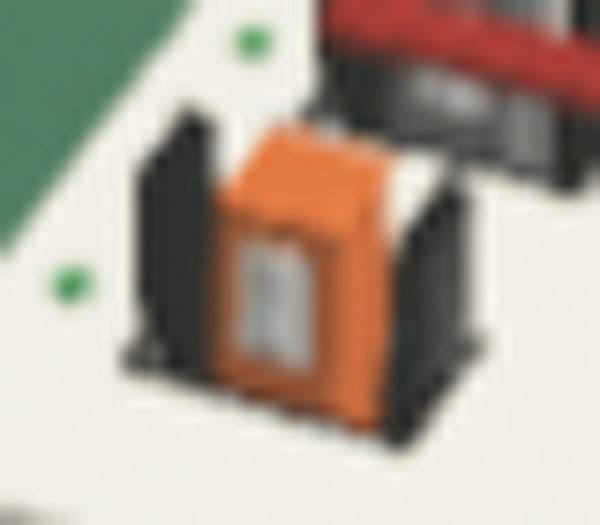

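```bash
python3 - <<'E'
from h import *
s=crop([(309,179)],285,205,15); t=crop([(370,181)],215,180,10)
p=np.array([.5407,.0689,-.29]); c,n=np.cos(p[2]),np.sin(p[2]); R=np.array([[c,-n],[n,c]])
X=tri(s,t); print(X,(X[:,:2]-p[:2])@R)
A=R@[.04,0]+p[:2]; print("bay",A)
for nm,uv in(("scene",s),("top",t)): print(nm,atz(nm,uv,.11),(atz(nm,uv,.11)[:,:2]-p[:2])@R)
o=ctrl.get_obs(); d=X[0,:2]-o["eef_pos"][:2]; a=1.2811; print("tool shift tri",d[0]*np.cos(a)+d[1]*np.sin(a),d[0]*np.sin(a)-d[1]*np.cos(a),o["eef_pos"])
d=A-o["eef_pos"][:2];print("tool shift bay",d[0]*np.cos(a)+d[1]*np.sin(a),d[0]*np.sin(a)-d[1]*np.cos(a))
E
```

```text
[[0.5801 0.0571 0.1102]] [[ 0.0412 -0.0001]]
bay [0.579  0.0575]
scene [[0.5795 0.0607 0.11  ]] [[0.0395 0.0033]]
top [[0.5806 0.0534 0.11  ]] [[ 0.0427 -0.0035]]
tool shift tri -0.09979395173306674 0.08063647915586676 [0.5314 0.1757 0.206 ]
tool shift bay -0.09973632821082373 0.07945051169670628
```

```bash
python3 -m pendant '[[[-0.025,0.01975,0,0,0,0,-1],[-0.025,0.01975,0,0,0,0,-1],[-0.025,0.01975,0,0,0,0,-1],[-0.025,0.01975,0,0,0,0,-1],[0,0,0.02,0,0,0,-1],[0,0,0.02,0,0,0,-1],[0,0,0,0,0,0,-1],[0,0,0,0,0,0,-1]]]'
python3 - <<'E'
from h import *
o=ctrl.get_obs(); print(o["time_s"],o["eef_pos"],o["eef_rot"])
p,d=ctrl.camera("scene"); p=p[...,::-1]; cv2.imwrite("pics/scene4.png",p)
cv2.imwrite("pics/scene4c.png",cv2.resize(p[170:270,265:375],None,fx=6,fy=6,interpolation=cv2.INTER_CUBIC))
E
```

```text
time_s: 8.05
eef_pos: [0.5785, 0.0576, 0.1661]
eef_rot: [-0.001, 0.802, 0.598, -0.001]
wrist_force: [-0.2, -0.2, 0.9]
opening: 0.998
8.05 [0.5785 0.0576 0.1661] [-0.001   0.8018  0.5976 -0.0011]
```

View pics/scene4c.png

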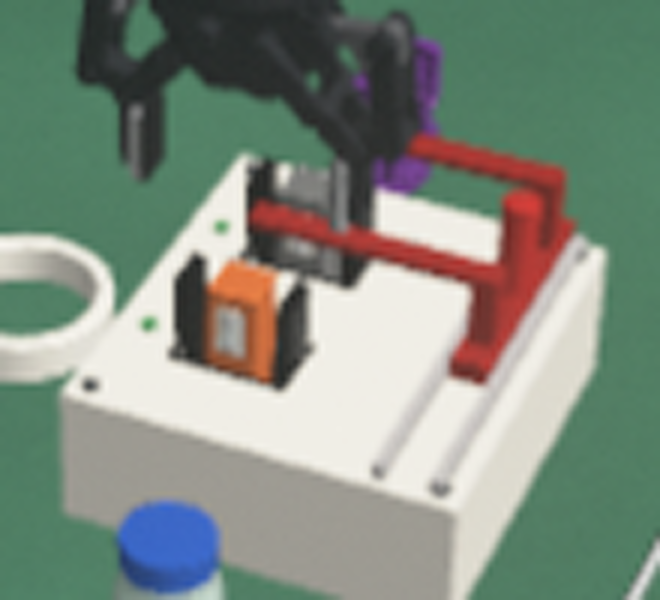

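The fingertips at (145,180) and (345,215) straddle the orange carrier at (243,280), midpoint 245. I'll descend in stages.

```bash
python3 -m pendant '[[[0,0,0.016,0,0,0,-1],[0,0,0.016,0,0,0,-1],[0,0,0,0,0,0,-1]]]'
python3 - <<'E'
from h import *
o=ctrl.get_obs(); print(o["time_s"],o["eef_pos"],o["wrist_force"])
p,d=ctrl.camera("scene"); p=p[...,::-1]; cv2.imwrite("pics/scene5.png",p)
cv2.imwrite("pics/scene5c.png",cv2.resize(p[190:250,275:345],None,fx=9,fy=9,interpolation=cv2.INTER_CUBIC))
E
```

```text
time_s: 8.4
eef_pos: [0.5783, 0.0579, 0.1342]
eef_rot: [-0.001, 0.802, 0.598, -0.001]
wrist_force: [-0.2, -0.1, -0.2]
opening: 1.0
8.4 [0.5783 0.0579 0.1342] [-0.2058 -0.0681 -0.2206]
```

View pics/scene5c.png

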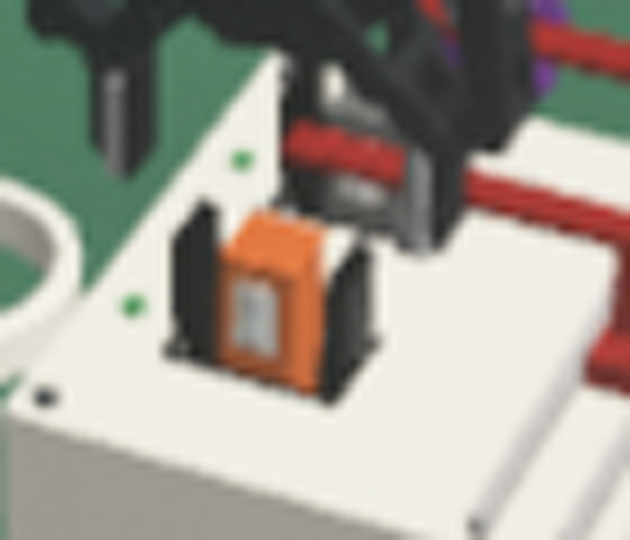

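```bash
python3 -m pendant '[[[0,0,0.012,0,0,0,-1],[0,0,0.012,0,0,0,-1],[0,0,0.010,0,0,0,-1],[0,0,0,0,0,0,-1]]]'
python3 - <<'E'
from h import *
o=ctrl.get_obs(); print(o["time_s"],o["eef_pos"],o["wrist_force"])
p,d=ctrl.camera("scene"); p=p[...,::-1]; cv2.imwrite("pics/scene6.png",p)
cv2.imwrite("pics/scene6c.png",cv2.resize(p[190:250,275:345],None,fx=9,fy=9,interpolation=cv2.INTER_CUBIC))
E
```

```text
time_s: 8.85
eef_pos: [0.5779, 0.0576, 0.0991]
eef_rot: [-0.001, 0.802, 0.598, -0.001]
wrist_force: [-0.4, 0.7, -1.0]
opening: 1.001
8.85 [0.5779 0.0576 0.0991] [-0.3647  0.6749 -1.0455]
```

View pics/scene6c.png

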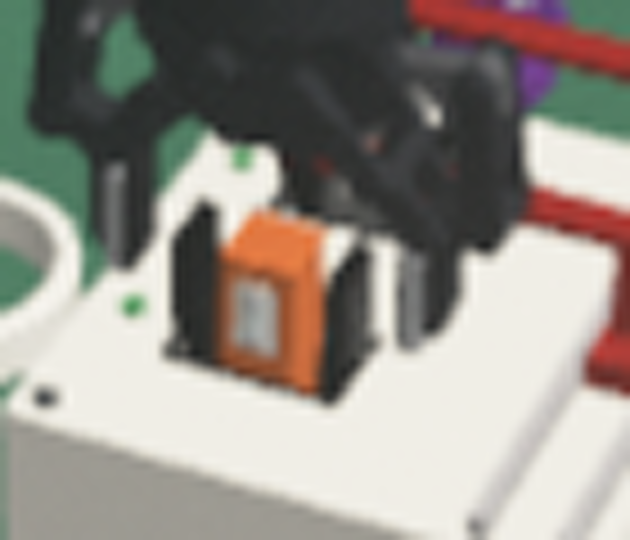

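```bash
python3 - <<'E'
from h import *
from scipy.spatial.transform import Rotation as Ro
R=Ro.from_euler("z",-.29).as_matrix(); P=np.array([.5407,.0689,0])
f=lambda *b: (proj("scene",[P+R@np.array(b)])[0]+[1.3,0]-[275,190]+.5)*9-.5
a=cv2.imread("pics/scene6c.png")
for x,y,z,c in [(.0392+s*.011,t*.0425,.087,(255,0,255)) for s in(-1,1) for t in(-1,1)]+[(.04+s*.011,t*.028,zz,(255,255,0)) for s in(-1,1) for t in(-1,1) for zz in(.076,.11)]+[(.04+s*.012,t*.012,.11,(0,255,0)) for s in(-1,1) for t in(-1,1)]:
    u=f(x,y,z); cv2.circle(a,tuple(int(round(k)) for k in u),4,c,1)
cv2.imwrite("pics/scene6o.png",a)
E
```

```text
(no output)
```

View pics/scene6o.png

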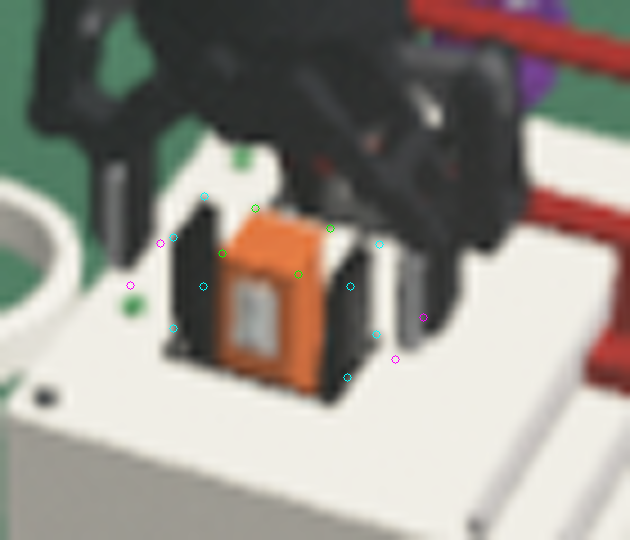

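```bash
python3 -m pendant '[[[0,0.0015,0,0,0,0,-1],[0,0,0,0,0,0,0.2],[0,0,0,0,0,0,1],[0,0,0,0,0,0,1]]]'
python3 -m pendant '[[[0,0,0,0,0,0,1],[0,0,0,0,0,0,1],[0,0,0,0,0,0,1],[0,0,0,0,0,0,1],[0,0,0,0,0,0,1]]]'
python3 - <<'E'
from h import *
o=ctrl.get_obs(); print(o["time_s"],o["eef_pos"],o["wrist_force"],o["torque"],o["opening"]*85)
p,d=ctrl.camera("scene"); p=p[...,::-1]; cv2.imwrite("pics/scene7.png",p)
cv2.imwrite("pics/scene7c.png",cv2.resize(p[190:250,275:345],None,fx=9,fy=9,interpolation=cv2.INTER_CUBIC))
E
```

```text
time_s: 9.3
eef_pos: [0.5815, 0.0569, 0.1024]
eef_rot: [0.001, 0.802, 0.598, 0.001]
wrist_force: [-1.5, 0.3, 10.4]
opening: 0.511
time_s: 9.8
eef_pos: [0.5827, 0.0567, 0.1047]
eef_rot: [0.002, 0.802, 0.598, 0.002]
wrist_force: [-5.2, -0.7, 18.1]
opening: 0.392
9.8 [0.5827 0.0567 0.1047] [-5.2253 -0.7155 18.0541] [-0.0221  0.8601  0.0494] 33.35324838001708
```

View pics/scene7c.png

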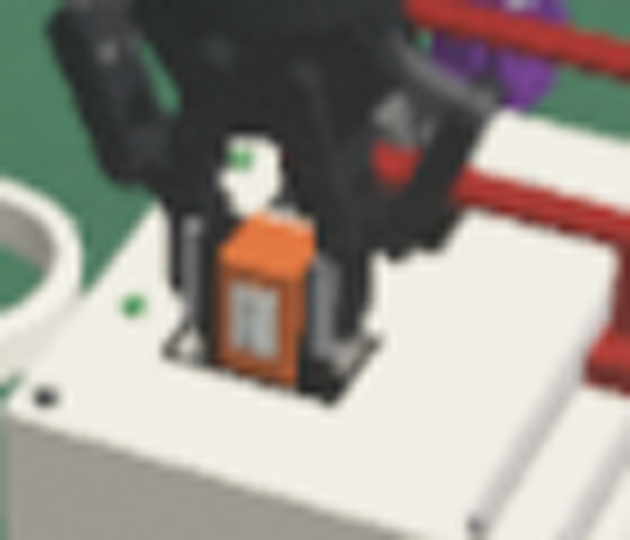

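```bash
python3 - <<'E'
import cv2
p=cv2.imread("pics/scene7.png")
cv2.imwrite("pics/scene7d.png",cv2.resize(p[208:238,288:322],None,fx=20,fy=20,interpolation=cv2.INTER_CUBIC))
E
```

```text
(no output)
```

View pics/scene7d.png

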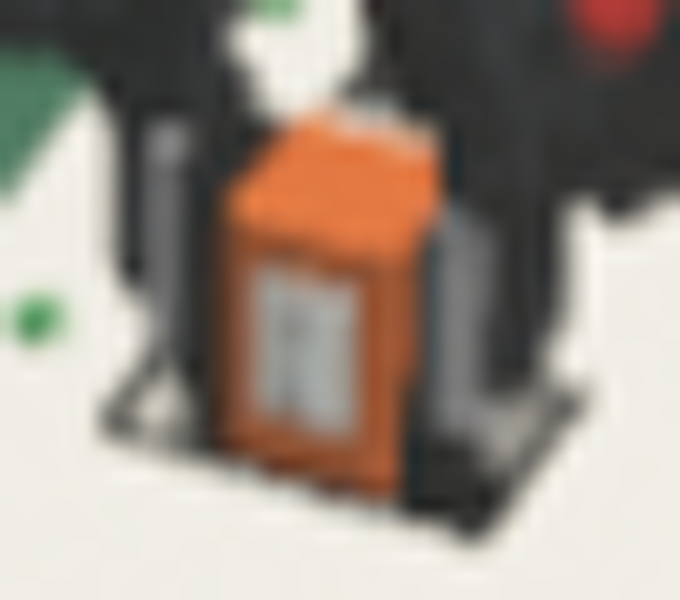

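Both catches look pinched: thin black strips at (200,380) and (422,330) between the core and the grey pads. The upward 18 N comes from the pads swinging forward as they close. I'll lift slowly and watch the force.

```bash
python3 -m pendant '[[[0,0,-0.003,0,0,0,1],[0,0,-0.003,0,0,0,1],[0,0,0,0,0,0,1]]]'
python3 -m pendant '[[[0,0,-0.002,0,0,0,1],[0,0,-0.002,0,0,0,1],[0,0,0,0,0,0,1]]]'
```

```text
time_s: 10.15
eef_pos: [0.5807, 0.0571, 0.1073]
eef_rot: [-0.0, 0.802, 0.598, -0.0]
wrist_force: [0.4, -0.3, -1.0]
opening: 0.389
time_s: 10.45
eef_pos: [0.5809, 0.057, 0.1114]
eef_rot: [0.0, 0.802, 0.598, 0.0]
wrist_force: [-0.5, 0.0, -3.1]
opening: 0.385
```

```bash
python3 -m pendant '[[[0,0,-0.004,0,0,0,1],[0,0,-0.005,0,0,0,1],[0,0,-0.005,0,0,0,1],[0,0,-0.005,0,0,0,1],[0,0,0,0,0,0,1]]]'
python3 - <<'E'
from h import *
o=ctrl.get_obs(); print(o["time_s"],o["eef_pos"],o["wrist_force"],o["torque"],o["opening"])
p,d=ctrl.camera("scene"); p=p[...,::-1]; cv2.imwrite("pics/scene8.png",p)
cv2.imwrite("pics/scene8c.png",cv2.resize(p[190:250,275:345],None,fx=9,fy=9,interpolation=cv2.INTER_CUBIC))
E
```

```text
time_s: 10.95
eef_pos: [0.5815, 0.057, 0.1315]
eef_rot: [0.001, 0.802, 0.598, 0.001]
wrist_force: [1.2, -1.0, -2.1]
opening: 0.39
10.95 [0.5815 0.057  0.1315] [ 1.1687 -0.9745 -2.0946] [ 0.044  -0.0235 -0.0088] 0.3898147799106863
```

View pics/scene8c.png

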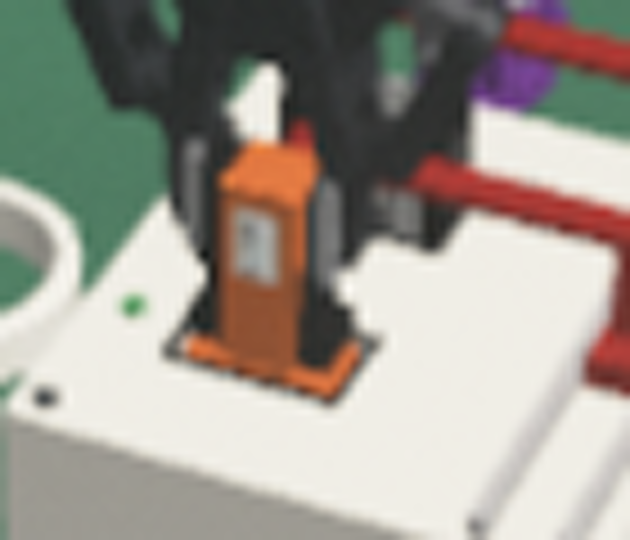

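The carrier is coming straight up, still gripped. Its foot flange is now at the mouth, (190–360, 350–400). I'll continue.

```bash
python3 -m pendant '[[[0,0,-0.006,0,0,0,1],[0,0,-0.008,0,0,0,1],[0,0,-0.01,0,0,0,1],[0,0,-0.01,0,0,0,1],[0,0,-0.015,0,0,0,1],[0,0,-0.015,0,0,0,1],[0,0,-0.015,0,0,0,1],[0,0,-0.015,0,0,0,1],[0,0,-0.015,0,0,0,1],[0,0,-0.01,0,0,0,1]]]'
python3 -m pendant '[[[0,0,-0.006,0,0,0,1],[0,0,0,0,0,0,1],[0,0,0,0,0,0,1],[0,0,0,0,0,0,1],[0,0,0,0,0,0,1]]]'
python3 - <<'E'
from h import *
o=ctrl.get_obs(); print(o["time_s"],o["eef_pos"],o["wrist_force"],o["torque"],o["opening"],o["dq"])
for n in("scene","top"):
    p,d=ctrl.camera(n); p=p[...,::-1]; cv2.imwrite(f"pics/{n}9.png",p); np.save(f"pics/{n}9_d.npy",d)
p=cv2.imread("pics/scene9.png"); cv2.imwrite("pics/scene9c.png",cv2.resize(p[140:280,230:390],None,fx=4.2,fy=4.2,interpolation=cv2.INTER_CUBIC))
E
```

```text
time_s: 12.0
eef_pos: [0.5813, 0.057, 0.2513]
eef_rot: [0.001, 0.802, 0.598, 0.001]
wrist_force: [-0.4, 0.9, -1.7]
opening: 0.389
time_s: 12.5
eef_pos: [0.5804, 0.057, 0.2544]
eef_rot: [-0.0, 0.802, 0.598, -0.001]
wrist_force: [0.7, -0.1, -1.4]
opening: 0.387
12.5 [0.5804 0.057  0.2544] [ 0.6524 -0.0563 -1.4362] [ 0.0692  0.0255 -0.0183] 0.3870065393684193 [-0.0015 -0.0021 -0.0023  0.001   0.002   0.0006]
```

View pics/scene9c.png

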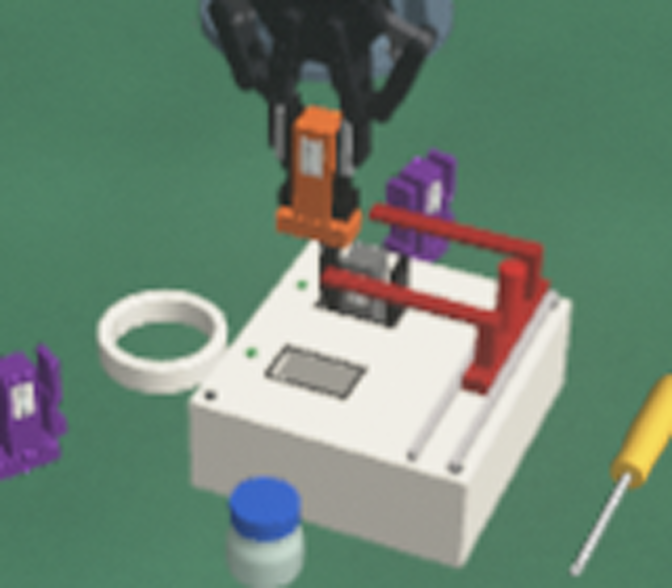

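View pics/top9.png

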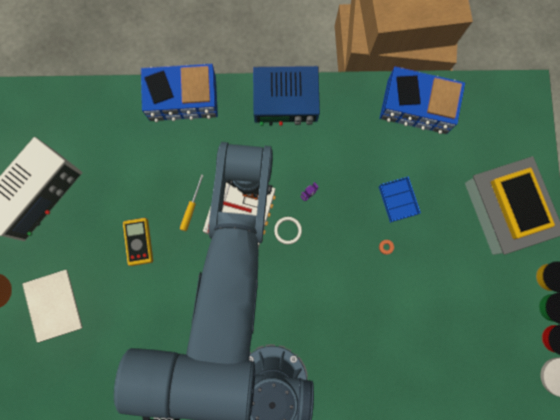

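```bash
python3 - <<'E'
from h import *
d=np.load("pics/scene9_d.npy"); p=cv2.imread("pics/scene9.png").astype(int)
b,g,r=p[...,0],p[...,1],p[...,2]; m=(r>150)&(g<130)&(b<90)&(r-g>60); m[:150]=0;m[230:]=0;m[:,:285]=0;m[:,325:]=0
v,u=np.nonzero(m); X=atdepth("scene",np.c_[u,v].astype(float),d[v,u]); print(len(u),"orange min/max",np.percentile(X,[2,50,98],axis=0))
low=v>=np.percentile(v,93); print("lowest px",X[low].min(0),X[low].mean(0))
a=cv2.imread("pics/scene3.png").astype(int); df=np.abs(a-p).max(2); df[:,:]*=1
red=(a[...,2]>120)&(a[...,1]<60); red[:180]=0;red[260:]=0;red[:,:290]=0;red[:,365:]=0
print("bar px changed",(df[red]>40).sum(),red.sum())
a0=cv2.imread("pics/scene0.png").astype(int); ch=np.abs(a0-p).max(2)>40; vv,uu=np.nonzero(ch[150:300,100:480]); 
n,l,s,c=cv2.connectedComponentsWithStats(ch[150:,:].astype(np.uint8)); print([(*k[:4],k[4]) for k in s[1:] if k[4]>8])
E
```

```text
181 orange min/max [[0.463  0.0391 0.1169]
 [0.5815 0.0695 0.1943]
 [0.5969 0.1049 0.2613]]
lowest px [0.5463 0.0813 0.117 ] [0.5519 0.0977 0.1192]
bar px changed 0 264
[(np.int32(283), np.int32(0), np.int32(78), np.int32(71), np.int32(1796)), (np.int32(294), np.int32(61), np.int32(52), np.int32(33), np.int32(663)), (np.int32(351), np.int32(60), np.int32(2), np.int32(9), np.int32(16))]
```

```bash
python3 - <<'E'
from h import *
d=np.load("pics/scene9_d.npy"); p=cv2.imread("pics/scene9.png").astype(int)
b,g,r=p[...,0],p[...,1],p[...,2]; m=(r>150)&(r-g>60)&(g>60); m[:150]=0;m[230:]=0;m[:,:290]=0;m[:,322:]=0
v,u=np.nonzero(m); X=atdepth("scene",np.c_[u,v].astype(float),d[v,u]); k=(X[:,2]>.13)&(X[:,0]>.56); X=X[k]
print(k.sum(),X.min(0),X.max(0),np.sort(X[:,2])[:8])
o=ctrl.get_obs(); print(o["time_s"],o["eef_pos"],o["eef_rot"],o["opening"],o["wrist_force"])
E
```

```text
123 [0.5685 0.0365 0.1836] [0.5996 0.0851 0.263 ] [0.1836 0.1849 0.1874 0.1887 0.1888 0.1899 0.1901 0.1905]
12.6 [0.5806 0.057  0.2547] [-0.0003  0.8018  0.5976 -0.0004] 0.389592455344844 [-0.6878 -0.0532 -1.9458]
```

```bash
python3 -c "
from bench import ctrl
print(ctrl.hand_in())"
```

```text
the job is handed in; nothing more can be done
None
```

I slid the red bar open by its knob, then pinched the orange carrier's two catches, drew it straight up and handed in at 12.6 s while still holding it. The interface gives no verdict.

**Last checks**
- **Bar:** it travelled 39.8 mm until the force rose to 12 N at the stop. No bar pixels changed between opening it and the last picture.
- **Orange carrier:** it hangs upright over its empty bay. Depth puts its underside at about 0.18 m, roughly 11 cm above the block's top. The arm is still and the grip opening is steady at 0.39.
- **Everything else:** the grey carrier is still in its bay. The scene camera shows no bystander changed from the first picture.

**Checks that disagreed**
- **Cameras:** they differed by about 7 mm in y. I used the joint fit of both, which the gripped knob matched to 0.3 mm in y.
- **Pinching force:** while the catches closed, the wrist read 18 N upwards and the tool was pushed up about 5 mm. This cleared as soon as I started lifting.
- **Grip opening:** 0.39 times 85 mm gives 33 mm, against the 42 mm expected for fully pinched catches. The picture showed both catches pinched, and the carrier came free with about 3 N.

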